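# Move a price slate to another fold-down hook of a bakery display

## Robot

A 7-joint arm with a two-finger parallel gripper is mounted at the origin on the work surface. World frame = base frame: x ahead of the robot, y to its left, z up, the work surface at z = 0. Lengths are in m, angles in degrees, forces in N, time in s.
With the tool pointing down it reaches from about 0.4 to 0.9 m from the base axis. Payload 5.5 kg.
Tool frame: the origin (TCP) lies midway between the tips of the shut fingers; the grasp point (between the pads) lies 19 mm behind it; z points along the fingers, y is the line along which they close (so a half turn about z gives the same grasp; the last joint's range is limited). The gripper opens to 85 mm and grips with 20 to 120 N. Pads are 22 mm wide; open, the fingers measure 114 mm over their backs; the gripper's body (76 mm by 85 mm) begins 54 mm behind the grasp point. The pads swing forward as they close: fully open they stand 13 mm farther back than shut.
Start: joints at [-55.508, 28.699, -24.465, 88.831, 12.651, 65.22, -12.049], TCP at [0.216, 0.613, 0.231] pointing down, gripper open.
Joint ranges: [-164.97, 164.97], [-17.58, 116.51], [-87.97, 89.64], [11.32, 138.91], [-80.73, 260.73], [10.89, 115.49], [-147.41, 147.41]. Speed limits (degrees/s): [147.25, 147.25, 180, 180, 180, 180, 180].

## Interface

Orientations are given as [roll, pitch, yaw] about the fixed x, y, z axes, in that order (R = Rz(yaw) Ry(pitch) Rx(roll)).
In Python, from bench import ctrl gives the robot as it stands.
- The arm moves only by the shell command python3 -m crank 'ROWS' [OPENING] [FORCE]. ROWS is JSON, a list of rows, each a list of 6 numbers: the shift along the tool's x, y, z in cm, then the turn, a rotation vector about the tool's x, y, z in rad. In form: [[dx, dy, dz, ax, ay, az], ...]. A call has 1 to 8 rows; each row is the pose to reach, as a shift and turn from the pose commanded when the call began, along the tool's axes at that moment; what a row does not reach only later rows make up. A row lasts 1/12 s, in which the tool goes at most 41.7 mm and 7.16 degrees, less where a joint would pass 70% of its speed; a pose out of reach is approached as far as the arm can. A call with a gripper value outside its range is refused whole. OPENING is the finger opening in cm, from 0 to 8.54, set as the call begins (- or left out, the last holds). The fingers move at their own pace and stop on an object; FORCE is the grip in N (left out, the last holds). Time passes only in rows, so rows that repeat a pose let the fingers close. It gives the time, the measured TCP pose, the force, the opening and the grip force at its end, in the units of the state.
- ctrl.observe(): the state, without advancing time (a new reading comes with each control period).
- ctrl.read_camera(name): name is "scene" or "side" or "wrist"; returns the picture (420x560x3 uint8, red, green, blue); there is no depth.
- ctrl.camera_info(name): a dict with "fx", "fy", "cx", "cy" (pixels), "world_to_cam" (4x4, takes a point from world to camera coordinates). Camera axes: x right, y up, looking along -z (the intrinsics and any distortion apply to the point x, -y, -z); pixel columns grow to the right and rows downward; lengths in m; the calibration is good to about 2 mm. A picture is of the moment at which its call begins: read the wrist's pose just before it. camera_info takes no time and is no camera call; for the wrist camera it gives the pose at the moment of the call.
- ctrl.finish_job(): hands the job in; it is judged then, once.
The state is a dict: "t": time; "joint_positions": joint angles; "dq": joint speeds; "joint_torque": joint torques, N m; "ee_pos": TCP position; "tool_rot": TCP orientation; "force": force on the tool from outside, world axes, zero at the start; "ft_torque": the same for the moment, N m; "width": opening from 0.0 (shut) to 1.0 (fully open); "finger_force": force on a finger pad.
Only numpy, scipy, OpenCV 4.12 (cv2) and the standard library are available. Lean on these libraries where they do the work, as an engineer would, in place of code of your own. Each camera call takes 0.05 s, during which the arm holds its last target. There are 200 camera calls.

## Task

The round loaves have been moved to the free place of the display, so their sign has to follow: fold the free hook out and all the way down, then move the rectangular sign from its hook to that one and let it hang there straight and square to the board, and then fold the emptied hook up flat against the board. Leave the round sign, the bread and the cake lifter as they are.

Things in the scene. Friction and masses are not known exactly. Their poses are not given: they have to be found in the camera images.
- board: back board of the display: pale wood standing on edge on the counter, 540 mm long (y), 200 mm high, 20 mm thick, three fold-down hooks 160 mm apart along its front, which looks away from the robot. Origin: foot of the front face, in the middle; x out of the front, z up. The bread trays begin 145 mm out from it, the flat lifter 80 mm; nothing there is higher than 75 mm
- hook_free: steel fold-down hook on the board's front: the free one, folded up, with the tray of two round loaves in front. Origin on the front face, 150 mm above the counter, at hinge height; x straight out of the front, y along the board, z up. Backplate 34 x 62 mm, two cheeks reaching 34 mm out, hinge pin along y 26 mm out. Peg 10 mm thick, ending in a 22 mm ball centred 82 mm from the pin.
- peg_free (a joint): rad, peg of the free hook. 0 = folded flat: upright, leaning back 4 degrees, ball centre 20 mm out and 232 mm above the counter. It grows outward and down to a stop at 1.431 = fully out: ball centre 106 mm out, 167 mm above the counter (12 degrees above level). Stiff hinge: it stays where it is left; about 1 N at the ball moves it. At the start 0 to 0.3.
- ball_free (a point): centre of the 22 mm ball at the end of the free hook's peg (moves with the peg); the ball can be pinched from its two sides, along the hook's y
- hook_sign: steel fold-down hook on the board's front: the one that carries the rectangular sign at the start, only a cake lifter in front. Origin on the front face, 150 mm above the counter, at hinge height; x straight out of the front, y along the board, z up. Backplate 34 x 62 mm, two cheeks reaching 34 mm out, hinge pin along y 26 mm out. Peg 10 mm thick, ending in a 22 mm ball centred 82 mm from the pin.
- peg_sign (a joint): rad, peg of the hook that carries the rectangular sign at the start. 0 = folded flat: upright, leaning back 4 degrees, ball centre 20 mm out and 232 mm above the counter. It grows outward and down to a stop at 1.431 = fully out: ball centre 106 mm out, 167 mm above the counter (12 degrees above level). Stiff hinge: it stays where it is left; about 1 N at the ball moves it. At the start fully out.
- ball_sign (a point): centre of the 22 mm ball at the end of the peg of the hook that carries the rectangular sign at the start
- sign_center (a point): centre of the rectangular sign's slate: black, pale wood frame, a loaf chalked on both faces; 120 mm wide (y), 75 mm high (z), 10 mm thick (x), 0.11 to 0.22 kg. A rigid steel hanger stands on its top edge, the whole sign 131 mm high. It starts hanging on the peg, 66 mm out from the board, bottom edge 40 mm above the counter
- sign_hanger (a point): mid-height between the two legs of the sign's hanger, 23 mm above the slate's top edge, 30 mm below the peak. The hanger is an inverted U of 7 mm round steel: vertical legs 59 mm over their outsides (along y), 42 mm tall, joined by a shallow gable 11 mm higher. Opening 45 mm wide, 49 mm high. The legs can be squeezed from outside with the peg between them
- sign_peak (a point): peak of the sign's hanger (centre of the bar, in the middle), 90 mm above the slate's centre; hanging, its underside rests on the peg
- sign: the rectangular sign as a whole; origin at the middle of the slate's bottom edge, z up, y along its width
- round_sign_center (a point): centre of the other sign, a round slate 80 mm across in a pale wood rim, hanging by the same kind of hanger on the third hook (peg fully out, like the others' open position); leave it alone
- loaf_center (a point): centre of the nearer of the two round loaves, 106 mm across, 60 mm high, lying in a walnut tray (150 x 250 mm, 22 mm high) whose near edge is about 150 mm out from the board, in front of the free hook
- lifter_center (a point): middle of a flat cake lifter, 240 mm long, up to 58 mm wide and 16 mm high, lying on the counter in front of the hook that carries the rectangular sign
Mind the look-alikes: they are no part of the job. What is shaped like the sign but pink is not meant.

How it is judged (in metres and radians):
On the way, in this order (a step that is already met when the one before it is completed fails the run):
1. the free hook's peg is folded fully out (value of joint peg_free above 1.33 rad), for 0.2 s.
2. the rectangular sign hangs by its hanger on that peg, let go (x of sign_peak in the frame of hook_free between 0.03 and 0.1 m and y of sign_peak in the frame of hook_free between -0.015 and 0.015 m and contact force between hook_free and sign above 0.4 N and contact force between the fingers and sign below 0.2 N and angle between sign_center's own z axis and vertical below 0.2 rad and angle between the x axis of sign_center and the x axis of hook_free, either way round below 0.35 rad and value of joint peg_free above 1.33 rad), for 0.4 s.
3. the emptied hook's peg is folded up flat (value of joint peg_sign below 0.12 rad), for 0.2 s.
At the end, for the whole second after the job is handed in: The rectangular sign hangs still (under 50 mm/s) and let go on the opened peg (over 1.33 rad), hanger peak 30-100 mm out from the board, within 15 mm of the hook's middle, upright within 0.2 rad, square to the board within 0.35 rad; the emptied peg is flat (under 0.12 rad) (all of step 2 and value of joint peg_sign below 0.12 rad and linear speed of sign below 0.05 m/s); the robot touches nothing.
It fails at once if the round sign is shifted by more than 40 mm (distance of round_sign_center from where it was at the start of the episode above 0.04 m).
It fails at once if the nearer loaf is shifted by more than 30 mm (distance of loaf_center from where it was at the start of the episode above 0.03 m).
It fails at once if the cake lifter is shifted by more than 30 mm (distance of lifter_center from where it was at the start of the episode above 0.03 m).
It also fails if it takes over 72 s, if anything falls off the work surface, if the arm or the gripper's body presses on something with over 40 N, if the wrist force passes 120 N, or if a joint passes its speed limit or range.

## Working session

There is one attempt and no reset: what is moved stays moved. The work goes in short steps, Python scripts to look and compute and a shell command to move; the robot and the scene stay as the last step left them, time stands still between calls to the robot, and variables do not carry over. Pictures are saved under pics/ and viewed, at most 11 in all, crops included, and the job is handed in when it is done.

```bash
mkdir -p pics
cat > h.py <<'E'
import numpy as np, cv2
from bench import ctrl
from scipy.spatial.transform import Rotation as R
def ray(name,u,v,ci=None):
    c=ci or ctrl.camera_info(name); W=np.array(c["world_to_cam"])
    d=np.array([(u-c["cx"])/c["fx"],-(v-c["cy"])/c["fy"],-1.]); Rm=W[:3,:3]
    return -Rm.T@W[:3,3], Rm.T@d/np.linalg.norm(d)
def plane(name,u,v,z):
    o,d=ray(name,u,v); return o+d*(z-o[2])/d[2]
def tri(a,b):
    (o1,d1),(o2,d2)=a,b
    s=np.linalg.lstsq(np.c_[d1,-d2],o2-o1,rcond=None)[0]
    p,q=o1+s[0]*d1,o2+s[1]*d2
    return (p+q)/2,np.linalg.norm(p-q)
def proj(name,p):
    c=ctrl.camera_info(name); q=np.array(c["world_to_cam"])@np.r_[p,1]
    return np.array([c["cx"]+c["fx"]*q[0]/-q[2],c["cy"]+c["fy"]*q[1]/q[2]])
def snap(name,fn,crop=None,scale=1):
    im=ctrl.read_camera(name)[:,:,::-1].copy()
    cv2.imwrite('pics/raw_'+fn,im)
    if crop: im=im[crop[1]:crop[3],crop[0]:crop[2]]
    cv2.imwrite('pics/'+fn,cv2.resize(im,None,fx=scale,fy=scale,interpolation=cv2.INTER_CUBIC));
E
python3 - <<'E'
from h import *
s=ctrl.observe(); print(s)
for n in("scene","side","wrist"):
    snap(n,n+'0.png'); c=ctrl.camera_info(n); W=np.array(c["world_to_cam"])
    print(n,c.keys(),c["fx"],(-W[:3,:3].T@W[:3,3]).round(3),(-W[2,:3]).round(2))
a=[cv2.imread(f'pics/raw_{n}0.png') for n in("scene","side")]
cv2.imwrite('pics/both.png',np.vstack(a)[:, :] if 0 else cv2.resize(np.hstack(a),None,fx=.71,fy=.71))
E
```

```text
{'t': 0.0, 'joint_positions': array([-55.50588096,  28.7550377 , -24.45259847,  88.89083549,
        12.65169094,  65.21827359, -12.048876  ]), 'dq': array([-0.03470826,  0.051144  , -0.13437791, -0.09985115,  0.0528006 ,
       -0.01562891,  0.10076203]), 'joint_torque': array([-5.53759492e-04, -5.69511795e+01, -5.81638947e+00, -2.80937022e+01,
        1.05687286e-02,  1.20554311e-02, -1.97276273e-05]), 'ee_pos': array([0.2158785 , 0.61238351, 0.23024935]), 'tool_rot': array([-1.79889424e+02, -3.47964622e-03,  1.60589240e+02]), 'force': array([-0.61473933,  1.08719599,  0.10306756]), 'ft_torque': array([-0.01030594, -0.02023662, -0.00985228]), 'finger_force': 0.0, 'width': 1.0020998927715403}
scene dict_keys(['fx', 'fy', 'cx', 'cy', 'world_to_cam']) 431.3332363174399 [ 1.129 -0.208  1.061] [-0.48  0.15 -0.87]
side dict_keys(['fx', 'fy', 'cx', 'cy', 'world_to_cam']) 482.77428003364247 [ 0.244 -0.654  1.041] [ 0.32  0.54 -0.78]
wrist dict_keys(['fx', 'fy', 'cx', 'cy', 'world_to_cam']) 373.4843275556811 [0.146 0.638 0.373] [ 0.27 -0.1  -0.96]
```

View pics/scene0.png

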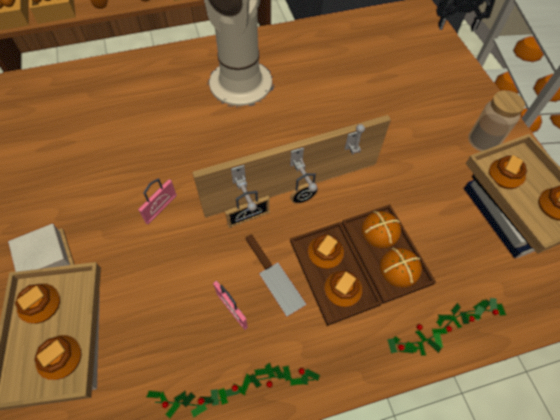

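View pics/side0.png

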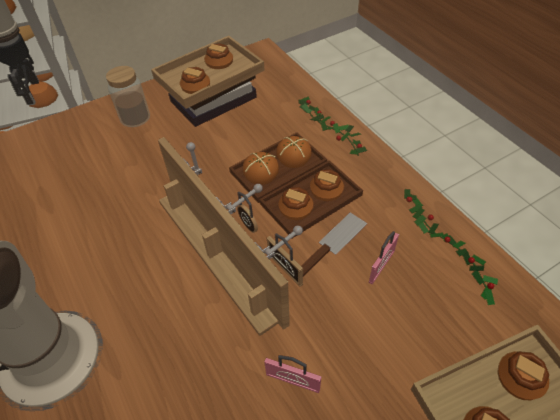

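Candidates: black framed sign at scene (248,211) on the left hook (wanted); round black sign at (305,190) on the middle hook; pink look-alikes at (157,200) and (230,303). By the description it is the black one at (248,211). The free hook is at (357,138), folded up. Next is one close crop of each view to check and read pixels.

Run:
```python
import cv2
a=cv2.imread('pics/raw_scene0.png')[110:240,185:400]; b=cv2.imread('pics/raw_side0.png')[130:335,150:320]
cv2.imwrite('pics/a.png',cv2.resize(a,None,fx=3.7,fy=3.7,interpolation=2)); cv2.imwrite('pics/b.png',cv2.resize(b,None,fx=2.9,fy=2.9,interpolation=2))
```

```text
(no output)
```

View pics/a.png

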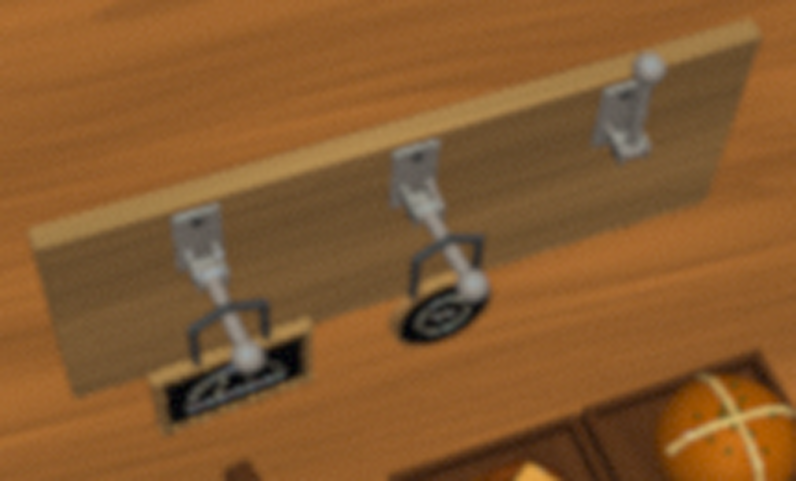

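View pics/b.png

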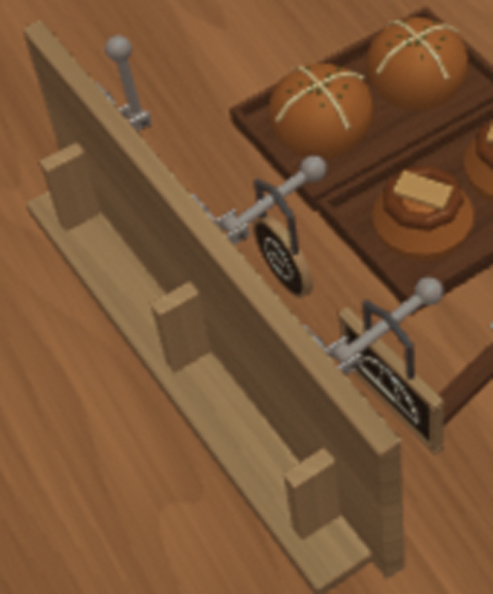

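The crop confirms the black rectangular sign with the loaf drawing on the left hook. Ball centres in scene pixels are (251.8,206.2), (312.8,187.0) and (360.4,128.1). In the side view they are (297.9,230.3), (257.9,187.6) and (190.7,146.2).

Run:
```python
from h import *
S=lambda u,v:((u+.5)/3.7-.5+185,(v+.5)/3.7-.5+110)
D=lambda u,v:((u+.5)/2.9-.5+150,(v+.5)/2.9-.5+130)
P=[]
for n,a,b in(("sign",(247,356),(429,291)),("mid",(473,285),(313,167)),("free",(649,67),(118,47))):
    p,e=tri(ray("scene",*S(*a)),ray("side",*D(*b))); P.append(p); print(n,p.round(4),round(e,4))
d=P[1]-P[0]; print(np.linalg.norm(d),np.degrees(np.arctan2(d[1],d[0])))
A=plane("scene",*S(38,248),.2);B=plane("scene",*S(755,45),.2); d=B-A
yaw=np.arctan2(d[1],d[0])-np.pi/2
print("board top",A,B,np.linalg.norm(d),np.degrees(yaw))
y=d/np.linalg.norm(d); x=np.array([y[1],-y[0],0])
for p in P: q=p-(A+B)/2; print("in board", (q@x).round(4),(q@y).round(4),p[2].round(4))
```

```text
sign [ 0.5932 -0.1079  0.1661] 0.0007
mid [0.5813 0.0524 0.1667] 0.001
free [0.4857 0.2052 0.2321] 0.0003
0.16071671181698444 94.25205712214299
board top [ 0.49601552 -0.22265981  0.2       ] [0.4624794  0.30165633 0.2       ] 0.5253875570072241 3.659745864117953
in board 0.1043 -0.1544 0.1661
in board 0.1027 0.0063 0.1667
in board 0.017 0.1649 0.2321
```

```bash
cat >> h.py <<'E'
YAW=3.95; bx=np.array([np.cos(np.radians(YAW)),np.sin(np.radians(YAW)),0]); by=np.array([-bx[1],bx[0],0])
HF=np.array([.4658,.2040,0]); HS=np.array([.4875,-.1155,0])   # hook origins (ground)
def go(p,yaw=180+YAW):
    s=ctrl.observe(); R0=R.from_euler('xyz',s["tool_rot"],degrees=True); R1=R.from_euler('xyz',[180,0,yaw],degrees=True)
    print("t",round(s["t"],2),"now",s["ee_pos"].round(4),s["tool_rot"].round(1),"F",s["force"].round(1),"-> shift cm",(100*R0.inv().apply(np.array(p)-s["ee_pos"])).round(2),"turn",(R0.inv()*R1).as_rotvec().round(3))
def hk(H,out,z,dy=0): return H+out*bx+dy*by+np.array([0,0,z])
E
python3 - <<'E'
from h import *
go(hk(HF,.02,.34))
print("jar top at z.1",plane("scene",508,105,.12))
E
```

```text
t 0.15 now [0.2159 0.6125 0.2305] [-179.9   -0.   160.6] F [-0.1  0.7 -0.1] -> shift cm [-38.98 -29.45 -10.91] turn [-0.002 -0.    -0.408]
jar top at z.1 [0.43675608 0.71798309 0.12      ]
```

```bash
python3 -m crank '[[0,0,-6,0,0,0],[-4,-3,-11,0,0,-0.1],[-8,-6,-11,0,0,-0.2],[-12,-9,-11,0,0,-0.3],[-16,-12,-11,0,0,-0.408],[-20,-15,-11,0,0,-0.408],[-24,-18,-11,0,0,-0.408],[-28,-21,-11,0,0,-0.408]]' 8.5 20
python3 - <<'E'
from h import *
go(hk(HF,.02,.34))
E
```

```text
t: 0.82
ee_pos: [0.3665, 0.3867, 0.3401]
tool_rot: [180.0, 0.0, -176.0]
force: [1.3, -0.0, -1.2]
width: 0.989
finger_force: 0.0
t 0.82 now [0.3665 0.3867 0.3401] [ 180.    0. -176.] F [ 1.3 -0.  -1.2] -> shift cm [-10.64 -18.92   0.02] turn [0. 0. 0.]
```

```bash
python3 -m crank '[[-2,-3.5,0,0,0,0],[-4,-7,0,0,0,0],[-6,-10.6,0,0,0,0],[-8,-14.2,0,0,0,0],[-10,-17.8,0,0,0,0],[-10.6,-18.9,0,0,0,0],[-10.6,-18.9,0,0,0,0],[-10.6,-18.9,0,0,0,0]]'
python3 - <<'E'
from h import *
go(hk(HF,.02,.211))
snap("wrist","w1.png")
print("ball proj wrist",proj("wrist",hk(HF,.02,.232)), "peg root",proj("wrist",hk(HF,.026,.15)),"ballsign",proj("wrist",hk(HS,.106,.167)))
E
```

```text
t: 1.48
ee_pos: [0.4845, 0.207, 0.3396]
tool_rot: [180.0, -0.1, -176.2]
force: [-0.5, 0.4, -0.0]
width: 0.996
finger_force: 0.0
t 1.48 now [0.4845 0.207  0.3396] [ 1.800e+02 -1.000e-01 -1.762e+02] F [-0.5  0.4 -0. ] -> shift cm [-0.12 -0.18 12.86] turn [ 0.    -0.001 -0.002]
ball proj wrist [265.98712701 211.33453414] peg root [267.33426938 191.87928276] ballsign [-76.23826749 279.11916084]
```

View pics/w1.png

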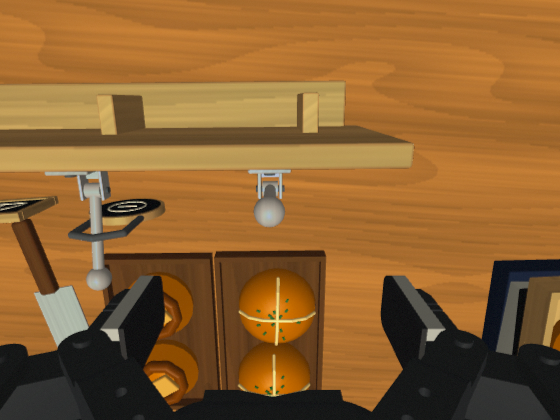

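Wrist view: free ball at (269,211), within 3 px of the prediction, and it sits between the fingers. I'll lower and pinch it.

```bash
python3 -m crank '[[-0.1,-0.15,4,0,0,0],[-0.1,-0.15,8,0,0,0],[-0.1,-0.15,10.5,0,0,0],[-0.1,-0.15,12.0,0,0,0],[-0.1,-0.15,12.8,0,0,0],[-0.1,-0.15,12.8,0,0,0]]'
python3 -m crank '[[0,0,0,0,0,0],[0,0,0,0,0,0],[0,0,0,0,0,0],[0,0,0,0,0,0],[0,0,0,0,0,0],[0,0,0,0,0,0],[0,0,0,0,0,0],[0,0,0,0,0,0]]' 1.8 20
python3 - <<'E'
from h import *
# arc rows: ball moves from angle 0 to stop, tool x=-board x ; shifts in cm
for q in np.linspace(0,1.45,17): 
    a=np.radians(94)-q; print(round(q,2),(100*-(.082*np.cos(a)+.026-.0203)).round(2),(100*(.082*np.sin(np.radians(94))-.082*np.sin(a))).round(2))
go(hk(HF,.02,.211))
E
```

```text
t: 2.03
ee_pos: [0.4836, 0.2075, 0.2103]
tool_rot: [-180.0, -0.2, -175.8]
force: [0.4, -0.3, -0.4]
width: 0.992
finger_force: 0.0
t: 2.7
ee_pos: [0.4865, 0.2049, 0.213]
tool_rot: [-179.9, 0.1, -176.1]
force: [-1.3, -3.3, 5.5]
width: 0.238
finger_force: 19.5
0.0 0.0 0.0
0.09 -0.74 -0.02
0.18 -1.48 0.03
0.27 -2.22 0.15
0.36 -2.94 0.33
0.45 -3.64 0.58
0.54 -4.31 0.88
0.63 -4.96 1.25
0.72 -5.57 1.68
0.82 -6.13 2.16
0.91 -6.66 2.69
1.0 -7.13 3.26
1.09 -7.55 3.87
1.18 -7.91 4.52
1.27 -8.21 5.2
1.36 -8.45 5.9
1.45 -8.62 6.63
t 2.7 now [0.4865 0.2049 0.213 ] [-1.799e+02  1.000e-01 -1.761e+02] F [-1.3 -3.3  5.5] -> shift cm [0.07 0.06 0.2 ] turn [-0.001  0.001 -0.001]
```

Gripped (opening 20 mm, force 19.5 N). Next I follow the arc.

```bash
python3 -m crank '[[-0.74,0,-0.02,0,0,0],[-1.48,0,0.03,0,0,0],[-2.22,0,0.15,0,0,0],[-2.94,0,0.33,0,0,0],[-3.64,0,0.58,0,0,0],[-4.31,0,0.88,0,0,0],[-4.96,0,1.25,0,0,0],[-5.57,0,1.68,0,0,0]]'
python3 -m crank '[[-0.56,0,0.48,0,0,0],[-1.09,0,1.01,0,0,0],[-1.56,0,1.58,0,0,0],[-1.98,0,2.19,0,0,0],[-2.34,0,2.84,0,0,0],[-2.64,0,3.52,0,0,0],[-2.88,0,4.22,0,0,0],[-2.95,0,4.85,0,0,0]]'
python3 -m crank '[[0,0,0.1,0,0,0],[0,0,0.1,0,0,0],[0,0,0.1,0,0,0]]'
python3 - <<'E'
from h import *
go(hk(HF,.106,.146))
snap("scene","s2.png"); snap("side","d2.png")
E
```

```text
t: 3.37
ee_pos: [0.542, 0.2091, 0.1943]
tool_rot: [-179.9, -0.0, -176.1]
force: [-0.6, -5.0, 0.3]
width: 0.237
finger_force: 19.8
t: 4.03
ee_pos: [0.5722, 0.2115, 0.1459]
tool_rot: [-180.0, 0.1, -176.1]
force: [1.9, -4.5, 1.9]
width: 0.235
finger_force: 20.2
t: 4.28
ee_pos: [0.5721, 0.2115, 0.1452]
tool_rot: [-180.0, 0.1, -176.1]
force: [2.9, -5.1, 0.9]
width: 0.243
finger_force: 20.3
t 4.28 now [0.5721 0.2115 0.1452] [-1.800e+02  1.000e-01 -1.761e+02] F [ 2.9 -5.1  0.9] -> shift cm [ 0.05 -0.01 -0.08] turn [-0.     0.002 -0.001]
```

```bash
python3 -m crank '[[0,0,0.2,0,0,0],[0,0,0.4,0,0,0],[0,0,0.4,0,0,0],[0,0,0.4,0,0,0]]'
python3 -m crank '[[0,0,0,0,0,0],[0,0,0,0,0,0],[0,0,0,0,0,0],[0,0,0,0,0,0],[0,0,0,0,0,0]]' 5
python3 - <<'E'
from h import *
im=ctrl.read_camera("wrist"); cv2.imwrite('pics/x.png',im[:,:,::-1])
go(hk(HF,.106,.31))
E
```

```text
t: 4.72
ee_pos: [0.5726, 0.2115, 0.1437]
tool_rot: [-180.0, 0.2, -176.1]
force: [-3.0, -6.7, 14.9]
width: 0.24
finger_force: 21.2
t: 5.13
ee_pos: [0.5703, 0.2128, 0.1411]
tool_rot: [180.0, -0.0, -176.0]
force: [0.5, 0.1, -0.2]
width: 0.586
finger_force: 0.0
t 5.18 now [0.5703 0.2126 0.1412] [ 180.   -0. -176.] F [0.1 0.3 0.3] -> shift cm [ -0.1   -0.13 -16.88] turn [ 0.    -0.001  0.001]
```

Hinge stop reached (15 N) and released. Up and over to the sign.

```bash
python3 -m crank '[[0,0,-4,0,0,0],[0,0,-8,0,0,0],[0,0,-12,0,0,0],[0,0,-16,0,0,0],[0,4,-16,0,0,0],[0,8,-16,0,0,0],[0,12,-16,0,0,0],[0,16,-16,0,0,0]]' 8.5
python3 - <<'E'
from h import *
go(hk(HS,.066,.30))
E
```

```text
t: 5.85
ee_pos: [0.5595, 0.3732, 0.3022]
tool_rot: [180.0, 0.0, -176.1]
force: [0.5, -0.5, 0.3]
width: 0.995
finger_force: 0.0
t 5.85 now [0.5595 0.3732 0.3022] [ 180.     0.  -176.1] F [ 0.5 -0.5  0.3] -> shift cm [  3.91 -48.26   0.18] turn [ 0.001  0.001 -0.001]
```

Wrong sign on y, but it was high and clear, so no harm done. Heading back the other way.

```bash
python3 -m crank '[[0,-4,0,0,0,0],[0,-8,0,0,0,0],[0.5,-12,0,0,0,0],[1,-16,0,0,0,0],[1.5,-20,0,0,0,0],[2,-24,0,0,0,0],[2.5,-28,0,0,0,0],[3,-32,0,0,0,0]]'
python3 -m crank '[[0.3,-4,0,0,0,0],[0.6,-8,0,0,0,0],[0.9,-12,0,0,0,0],[0.9,-15.5,0,0,0,0],[0.9,-16.2,0,0,0,0],[0.9,-16.2,0,0,0,0],[0.9,-16.2,0,0,0,0]]'
python3 - <<'E'
from h import *
snap("wrist","w3.png")
go(hk(HS,.066,.117))
print("peak",proj("wrist",hk(HS,.066,.1675)),"ball",proj("wrist",hk(HS,.106,.167)),"free ball",proj("wrist",hk(HF,.106,.167)), [proj("wrist",hk(HS,.066,.115,d)).round(1) for d in(-.06,.06)])
E
```

```text
t: 6.52
ee_pos: [0.5513, 0.0486, 0.3016]
tool_rot: [180.0, 0.0, -176.0]
force: [0.9, 0.4, 0.8]
width: 0.992
finger_force: 0.0
t: 7.1
ee_pos: [0.554, -0.1113, 0.3014]
tool_rot: [179.9, -0.0, -176.1]
force: [-0.8, 0.3, -0.3]
width: 0.997
finger_force: 0.0
t 7.15 now [ 0.5542 -0.11    0.3014] [ 179.9   -0.  -175.9] F [ 0.6 -0.3 -0.1] -> shift cm [ 0.09 -0.12 18.44] turn [ 0.001 -0.     0.002]
peak [269.41174539 198.1441727 ] ball [269.42175617 246.47983392] free ball [669.29409898 247.35908034] [array([203.1, 183.2]), array([336.3, 183.4])]
```

View pics/w3.png

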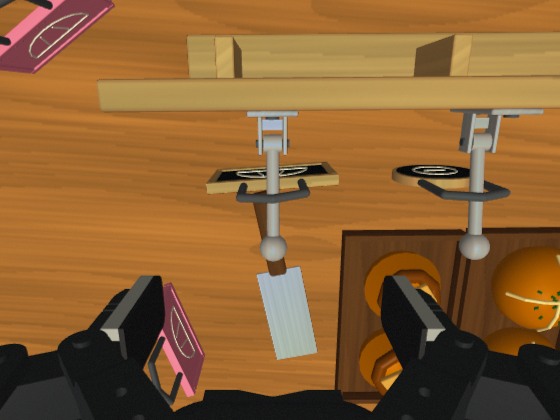

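Wrist view: hanger spans columns 239–308 at row ~195, ball at (274,247), peg between the legs, and the slate turned a few degrees. I'll descend with a finger on each side and squeeze.

```bash
python3 -m crank '[[0.1,0,4,0,0,0],[0.1,0,8,0,0,0],[0.1,0,12,0,0,0],[0.1,0,15,0,0,0],[0.1,0,17,0,0,0],[0.1,0,18.3,0,0,0],[0.1,0,18.3,0,0,0]]'
python3 - <<'E'
from h import *
go(hk(HS,.066,.117))
E
python3 -m crank '[[0,0,0,0,0,0],[0,0,0,0,0,0],[0,0,0,0,0,0],[0,0,0,0,0,0],[0,0,0,0,0,0],[0,0,0,0,0,0]]' 5.0 30
python3 - <<'E'
from h import *
go(hk(HS,.066,.137))
E
```

```text
t: 7.73
ee_pos: [0.5508, -0.1085, 0.1153]
tool_rot: [179.8, -0.3, -175.8]
force: [-0.4, 0.7, 1.3]
width: 0.994
finger_force: 0.0
t 7.73 now [ 0.5508 -0.1085  0.1153] [ 179.8   -0.3 -175.8] F [-0.4  0.7  1.3] -> shift cm [-0.24 -0.27 -0.17] turn [ 0.003 -0.006  0.004]
t: 8.23
ee_pos: [0.5543, -0.1114, 0.1201]
tool_rot: [180.0, 0.2, -176.0]
force: [-0.0, 3.3, 5.6]
width: 0.681
finger_force: 32.3
t 8.23 now [ 0.5543 -0.1114  0.1201] [ 180.     0.2 -176. ] F [-0.   3.3  5.6] -> shift cm [ 0.09  0.06 -1.69] turn [0.    0.003 0.001]
```

Gripped at 58 mm, which matches the hanger. Lift 2 cm, then take it out along the peg.

```bash
python3 -m crank '[[0,0,-0.5,0,0,0],[0,0,-1.0,0,0,0],[0,0,-1.5,0,0,0],[0,0,-2.0,0,0,0],[0,0,-2.1,0,0,0],[0,0,-2.1,0,0,0],[0,0,-2.1,0,0,0]]' - 40
python3 - <<'E'
from h import *
go(hk(HS,.14,.140)); s=ctrl.observe(); print(s["width"],s["finger_force"])
snap("side","d4.png",(220,190,360,310),5);
E
```

```text
t: 8.82
ee_pos: [0.5529, -0.1121, 0.1397]
tool_rot: [-180.0, -0.0, -176.0]
force: [-0.3, 0.4, -1.6]
width: 0.679
finger_force: 42.8
t 8.82 now [ 0.5529 -0.1121  0.1397] [-180.   -0. -176.] F [-0.3  0.4 -1.6] -> shift cm [-7.45  0.11 -0.03] turn [-0. -0.  0.]
0.6787276048259623 42.824745029211044
```

View pics/d4.png

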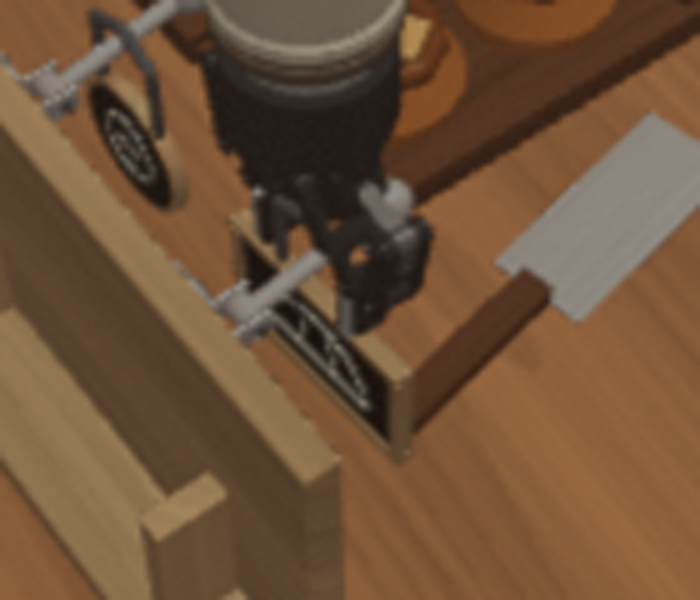

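Side view: sign is clamped and lifted off the peg, hanging level (−1.6 N of weight). Moving out over the ball.

```bash
python3 -m crank '[[-0.5,0.05,-0.3,0,0,0],[-1.5,0.1,-0.5,0,0,0],[-2.5,0.1,-0.5,0,0,0],[-3.5,0.1,-0.5,0,0,0],[-4.5,0.1,-0.5,0,0,0],[-5.5,0.1,-0.5,0,0,0],[-6.5,0.1,-0.5,0,0,0],[-7.5,0.1,-0.5,0,0,0]]'
python3 -m crank '[[-0.5,0,0,0,0,0],[-0.5,0,0,0,0,0],[-0.5,0,0,0,0,0]]'
python3 - <<'E'
from h import *
go(hk(HS,.145,.140)); s=ctrl.observe(); print(s["width"],s["finger_force"])
E
```

```text
t: 9.53
ee_pos: [0.6288, -0.1057, 0.1442]
tool_rot: [180.0, -0.0, -176.0]
force: [1.0, -0.3, -0.6]
width: 0.67
finger_force: 42.9
t: 9.78
ee_pos: [0.6327, -0.1053, 0.1442]
tool_rot: [180.0, -0.1, -176.0]
force: [0.1, -0.1, -1.0]
width: 0.671
finger_force: 42.9
t 9.78 now [ 0.6327 -0.1053  0.1442] [ 1.80e+02 -1.00e-01 -1.76e+02] F [ 0.1 -0.1 -1. ] -> shift cm [ 0.05 -0.01  0.42] turn [ 0.    -0.001  0.001]
0.671019195051194 42.8574899956584
```

```bash
python3 -m crank '[[0,0,-2,0,0,0],[0,0,-5,0,0,0],[0,0,-8,0,0,0],[0,0,-11,0,0,0],[0,0,-14,0,0,0],[0,0,-15,0,0,0],[0,2,-15,0,0,0],[0,5,-15,0,0,0]]'
python3 -m crank '[[0,3.5,0,0,0,0],[0,7,0,0,0,0],[0,10.5,0,0,0,0],[0,14,0,0,0,0],[0,17.5,0,0,0,0],[0,21,0,0,0,0],[0,24,0,0,0,0],[0,26,0,0,0,0]]'
python3 -m crank '[[0,0.5,0,0,0,0],[0,0.8,0,0,0,0],[0,0.8,0,0,0,0],[0,0.8,0,0,0,0],[0,0.8,0,0,0,0],[0,0.8,0,0,0,0]]'
python3 - <<'E'
from h import *
go(hk(HF,.14,.145)); s=ctrl.observe(); print(s["width"],s["finger_force"])
snap("wrist","w5.png")
b=hk(HF,.106,.167); print("ball",proj("wrist",b),b)
p=s["ee_pos"]+np.array([0,0,.0475]); print("peak expected",proj("wrist",p), [proj("wrist",p+np.array([0,0,-.0525])+d*by).round(0) for d in(-.06,.06)])
E
```

```text
t: 10.45
ee_pos: [0.6291, -0.0604, 0.2954]
tool_rot: [-179.8, 0.1, -176.5]
force: [-1.0, 0.4, -1.5]
width: 0.672
finger_force: 43.2
t: 11.12
ee_pos: [0.6093, 0.208, 0.2937]
tool_rot: [179.9, -0.1, -175.8]
force: [0.4, 0.9, -0.5]
width: 0.674
finger_force: 43.2
t: 11.62
ee_pos: [0.6112, 0.2097, 0.2946]
tool_rot: [-180.0, -0.0, -176.2]
force: [-0.0, 0.4, -0.7]
width: 0.674
finger_force: 43.2
t 11.62 now [0.6112 0.2097 0.2946] [-180.    -0.  -176.2] F [-0.   0.4 -0.7] -> shift cm [ 0.55  0.45 14.96] turn [-0.001 -0.    -0.003]
0.6738370254558638 43.17801486700773
ball [276.23776178 148.47386482] [0.5715482  0.21130191 0.167     ]
peak expected [267.61195548 353.93211685] [array([132., 276.]), array([407., 275.])]
```

View pics/w5.png

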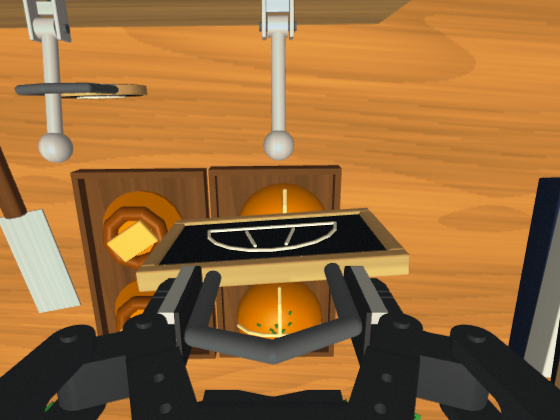

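Wrist view: sign held level below the gripper, peak at (273,352), open free peg with its ball at (279,145), in line. Lowering in front of the ball.

```bash
python3 -m crank '[[0.2,0.4,2,0,0,0],[0.4,0.4,5,0,0,0],[0.5,0.4,8,0,0,0],[0.5,0.4,11,0,0,0],[0.5,0.4,13,0,0,0],[0.5,0.4,14.4,0,0,0],[0.5,0.4,14.9,0,0,0],[0.5,0.4,14.9,0,0,0]]'
python3 -m crank '[[0,0,0,0,0,0],[0,0,0,0,0,0],[0,0,0,0,0,0]]'
python3 - <<'E'
from h import *
go(hk(HF,.066,.145)); snap("side","d6.png",(170,110,310,215),5)
s=ctrl.observe(); print((s["ee_pos"]-HF)@bx,(s["ee_pos"]-HF)@by)
E
```

```text
t: 12.33
ee_pos: [0.6047, 0.2144, 0.1442]
tool_rot: [-179.9, -0.2, -176.1]
force: [0.3, 0.2, -1.3]
width: 0.677
finger_force: 43.2
t: 12.58
ee_pos: [0.6066, 0.2157, 0.1473]
tool_rot: [180.0, 0.2, -176.0]
force: [-0.5, 0.5, -0.2]
width: 0.678
finger_force: 43.2
t 12.58 now [0.6066 0.2157 0.1473] [ 180.     0.2 -176. ] F [-0.5  0.5 -0.2] -> shift cm [ 7.52 -0.2   0.21] turn [0.001 0.003 0.   ]
0.14111074055293563 0.001951069490390171
```

View pics/d6.png

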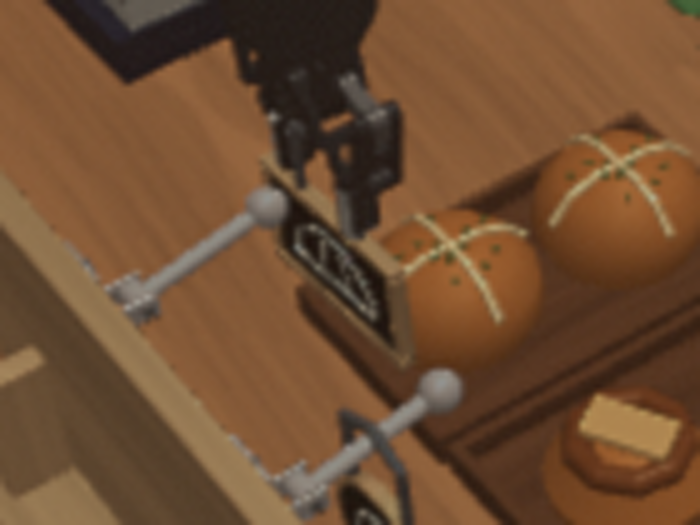

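Side view: sign is just in front of the ball, clear of the loaf, opening facing the ball. Moving in.

```bash
python3 -m crank '[[0.8,-0.1,0.1,0,0,0],[1.6,-0.15,0.1,0,0,0],[2.4,-0.15,0.1,0,0,0],[3.2,-0.15,0.1,0,0,0]]'
python3 -m crank '[[0.8,0,0,0,0,0],[1.6,0,0,0,0,0],[2.4,0,0,0,0,0],[3.2,0,0,0,0,0],[4.0,0,0,0,0,0],[4.2,0,0,0,0,0],[4.2,0,0,0,0,0]]'
python3 - <<'E'
from h import *
go(hk(HF,.066,.120))
E
```

```text
t: 12.97
ee_pos: [0.5724, 0.2116, 0.1447]
tool_rot: [-180.0, -0.0, -176.0]
force: [-0.6, 1.0, -1.8]
width: 0.674
finger_force: 43.2
t: 13.55
ee_pos: [0.531, 0.2089, 0.1447]
tool_rot: [-180.0, -0.0, -176.0]
force: [0.1, -0.6, -0.8]
width: 0.67
finger_force: 43.2
t 13.55 now [0.531  0.2089 0.1447] [-180.   -0. -176.] F [ 0.1 -0.6 -0.8] -> shift cm [-0.06 -0.03  2.47] turn [-0.    -0.     0.001]
```

No contact on the way in. Lowering until the peg carries it.

```bash
python3 -m crank '[[0,0,0.5,0,0,0],[0,0,1.0,0,0,0],[0,0,1.5,0,0,0],[0,0,1.9,0,0,0],[0,0,2.2,0,0,0],[0,0,2.35,0,0,0],[0,0,2.35,0,0,0],[0,0,2.35,0,0,0]]'
python3 - <<'E'
from h import *
go(hk(HF,.066,.120))
E
```

```text
t: 14.22
ee_pos: [0.5317, 0.2086, 0.1211]
tool_rot: [-180.0, -0.0, -176.0]
force: [-0.3, -0.8, -1.0]
width: 0.672
finger_force: 43.4
t 14.22 now [0.5317 0.2086 0.1211] [-180.   -0. -176.] F [-0.3 -0.8 -1. ] -> shift cm [ 0.   -0.01  0.11] turn [-0. -0.  0.]
```

```bash
python3 -m crank '[[0,0,0.1,0,0,0],[0,0,0.2,0,0,0],[0,0,0.2,0,0,0]]'
python3 -m crank '[[0,0,0.1,0,0,0],[0,0,0.2,0,0,0],[0,0,0.2,0,0,0]]'
```

```text
t: 14.47
ee_pos: [0.532, 0.2088, 0.1204]
tool_rot: [-180.0, 0.0, -176.0]
force: [-4.5, -2.0, 10.2]
width: 0.674
finger_force: 44.3
t: 14.72
ee_pos: [0.5322, 0.2088, 0.12]
tool_rot: [-180.0, 0.1, -176.0]
force: [-7.9, -4.0, 20.9]
width: 0.674
finger_force: 45.2
```

Resting on the peg. I'll ease back 3 mm, open, then go straight up.

```bash
python3 -m crank '[[0,0,-0.15,0,0,0],[0,0,-0.3,0,0,0],[0,0,-0.3,0,0,0]]'
python3 -m crank '[[0,0,0,0,0,0],[0,0,0,0,0,0],[0,0,0,0,0,0],[0,0,0,0,0,0],[0,0,0,0,0,0],[0,0,0,0,0,0],[0,0,0,0,0,0]]' 8.5
python3 - <<'E'
from h import *
snap("side","d7.png",(170,110,310,215),5); go(hk(HF,.066,.30))
E
```

```text
t: 14.97
ee_pos: [0.5321, 0.2088, 0.1209]
tool_rot: [180.0, 0.1, -176.0]
force: [-1.7, -1.0, 5.4]
width: 0.674
finger_force: 43.4
t: 15.55
ee_pos: [0.5318, 0.2088, 0.12]
tool_rot: [180.0, -0.0, -176.0]
force: [-0.6, 0.4, 1.4]
width: 0.998
finger_force: 0.0
t 15.6 now [0.5318 0.2088 0.1201] [ 180.   -0. -176.] F [-0.4  0.2  1.1] -> shift cm [  0.02  -0.02 -17.99] turn [ 0. -0.  0.]
```

View pics/d7.png

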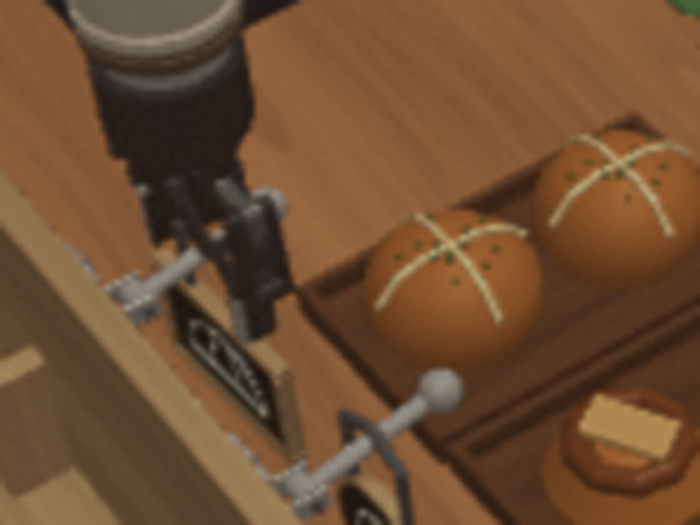

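Side view: the sign hangs on the free peg, square to the board, fingers open. Going up and on to the emptied hook.

```bash
python3 -m crank '[[0,0,-2,0,0,0],[0,0,-5,0,0,0],[0,0,-9,0,0,0],[0,0,-13,0,0,0],[0,0,-16,0,0,0],[0,0,-17,0,0,0]]'
python3 -m crank '[[0,-4,0,0,0,0],[-0.5,-8,0,0,0,0],[-1,-12,0,0,0,0],[-2,-16,0,0,0,0],[-3,-20,0,0,0,0],[-4,-24,0,0,0,0],[-4,-28,0,0,0,0],[-4,-32,0,0,0,0]]'
python3 -m crank '[[0,0,0,0,0,0],[0,0,0,0,0,0]]'
python3 - <<'E'
from h import *
go(hk(HS,.106,.147))
im=ctrl.read_camera("wrist"); cv2.imwrite('pics/w8.png',im[:,:,::-1])
print(proj("wrist",hk(HS,.106,.167)))
g=cv2.cvtColor(im,cv2.COLOR_RGB2HSV); m=((g[:,:,1]<50)&(g[:,:,2]>60)).astype(np.uint8); m[260:]=0
n,_,st,ce=cv2.connectedComponentsWithStats(m); print([(st[i].tolist(),ce[i].round(0).tolist()) for i in range(1,n) if st[i,4]>150])
E
```

```text
t: 16.1
ee_pos: [0.5342, 0.21, 0.2962]
tool_rot: [179.8, 0.5, -176.0]
force: [0.8, 0.6, -0.4]
width: 0.996
finger_force: 0.0
t: 16.77
ee_pos: [0.5938, -0.1096, 0.2895]
tool_rot: [180.0, -0.0, -176.0]
force: [0.9, 0.4, -0.2]
width: 0.991
finger_force: 0.0
t: 16.93
ee_pos: [0.5931, -0.1119, 0.2892]
tool_rot: [-179.9, -0.1, -176.4]
force: [0.0, 0.8, -0.1]
width: 0.993
finger_force: 0.0
t 16.93 now [ 0.5931 -0.1119  0.2892] [-1.799e+02 -1.000e-01 -1.764e+02] F [ 0.   0.8 -0.1] -> shift cm [-0.06  0.38 14.22] turn [-0.001 -0.002 -0.007]
[271.44063387 203.37227206]
[([469, 39, 91, 103, 3229], [506.0, 77.0]), ([249, 43, 56, 177, 3709], [277.0, 115.0]), ([461, 140, 74, 77, 1881], [497.0, 176.0]), ([260, 242, 48, 18, 587], [286.0, 253.0])]
```

```bash
python3 -m crank '[[0,0.3,4,0,0,0],[0,0.4,8,0,0,0],[0,0.4,11,0,0,0],[0,0.4,13,0,0,0],[0,0.4,14.2,0,0,0],[0,0.4,14.2,0,0,0],[0,0.4,14.2,0,0,0]]'
python3 -m crank '[[0,0,0,0,0,0],[0,0,0,0,0,0],[0,0,0,0,0,0],[0,0,0,0,0,0],[0,0,0,0,0,0],[0,0,0,0,0,0],[0,0,0,0,0,0],[0,0,0,0,0,0]]' 1.8 20
python3 - <<'E'
from h import *
go(hk(HS,.106,.147))
E
```

```text
t: 17.57
ee_pos: [0.5938, -0.1023, 0.1483]
tool_rot: [180.0, -0.0, -175.9]
force: [0.0, -0.1, 0.5]
width: 0.993
finger_force: 0.0
t: 18.23
ee_pos: [0.5944, -0.1078, 0.1496]
tool_rot: [-179.7, 0.1, -176.2]
force: [-0.0, -6.8, 2.9]
width: 0.24
finger_force: 19.6
t 18.23 now [ 0.5944 -0.1078  0.1496] [-1.797e+02  1.000e-01 -1.762e+02] F [-0.  -6.8  2.9] -> shift cm [ 0.12 -0.03  0.26] turn [-0.004  0.003 -0.003]
```

```bash
python3 -m crank '[[0.14,-0.1,-0.58,0,0,0],[0.38,-0.2,-1.28,0,0,0],[0.68,-0.3,-1.96,0,0,0],[1.04,-0.4,-2.61,0,0,0],[1.46,-0.4,-3.22,0,0,0],[1.93,-0.4,-3.79,0,0,0],[2.46,-0.4,-4.32,0,0,0],[3.02,-0.4,-4.8,0,0,0]]'
python3 -m crank '[[0.61,0,-0.43,0,0,0],[1.26,0,-0.8,0,0,0],[1.93,0,-1.1,0,0,0],[2.63,0,-1.35,0,0,0],[3.35,0,-1.53,0,0,0],[4.09,0,-1.65,0,0,0],[4.83,0,-1.7,0,0,0],[5.57,0,-1.68,0,0,0]]'
python3 -m crank '[[0.1,0,0,0,0,0],[0.2,0,0,0,0,0],[0.2,0,0,0,0,0]]'
python3 - <<'E'
from h import *
go(hk(HS,.02,.212))
E
```

```text
t: 18.9
ee_pos: [0.5634, -0.1102, 0.197]
tool_rot: [-180.0, 0.0, -176.0]
force: [2.5, -4.6, -1.0]
width: 0.238
finger_force: 19.6
t: 19.57
ee_pos: [0.5084, -0.1143, 0.2142]
tool_rot: [-179.9, 0.1, -176.1]
force: [2.1, -5.4, 4.4]
width: 0.237
finger_force: 20.3
t: 19.82
ee_pos: [0.5064, -0.1145, 0.214]
tool_rot: [-179.9, 0.1, -176.1]
force: [-0.3, -5.5, 6.6]
width: 0.239
finger_force: 20.4
t 19.82 now [ 0.5064 -0.1145  0.214 ] [-1.799e+02  1.000e-01 -1.761e+02] F [-0.3 -5.5  6.6] -> shift cm [-0.11  0.03  0.2 ] turn [-0.001  0.002 -0.   ]
```

```bash
python3 -m crank '[[0.15,0,0,0,0,0],[0.3,0,0,0,0,0],[0.3,0,0,0,0,0]]'
python3 -m crank '[[-0.1,0,0,0,0,0],[-0.1,0,0,0,0,0],[-0.1,0,0,0,0,0],[-0.1,0,0,0,0,0],[-0.1,0,0,0,0,0],[-0.1,0,0,0,0,0]]' 6
python3 -m crank '[[0,0,-2,0,0,0],[0,0,-5,0,0,0],[0,0,-9,0,0,0],[0,0,-13,0,0,0],[0,0,-16,0,0,0],[4,0,-16,0,0,0],[8,0,-16,0,0,0],[12,0,-16,0,0,0]]'
python3 -m crank '[[0,0,0,0,0,0],[0,0,0,0,0,0],[0,0,0,0,0,0]]'
python3 - <<'E'
from h import *
snap("scene","s9.png"); snap("side","d9.png")
a=cv2.imread('pics/raw_scene0.png')
a=cv2.imread('pics/raw_scene0.png')[110:240,185:400]
a=cv2.imread('pics/raw_s9.png')[110:240,185:400]; b=cv2.imread('pics/raw_d9.png')[130:335,150:320]
b=cv2.resize(b,(int(170*1.7),int(205*1.7)),interpolation=2); a=cv2.resize(a,None,fx=2.3,fy=2.3,interpolation=2)
c=np.zeros((max(a.shape[0],b.shape[0]),a.shape[1]+b.shape[1],3),np.uint8); c[:a.shape[0],:a.shape[1]]=a; c[:b.shape[0],a.shape[1]:]=b
cv2.imwrite('pics/fin.png',c); print(c.shape, "folded ball/open ball scene",proj("scene",hk(HS,.02,.232)),proj("side",hk(HS,.02,.232)))
E
```

```text
t: 20.07
ee_pos: [0.5036, -0.1147, 0.2139]
tool_rot: [-179.9, 0.1, -176.1]
force: [0.8, -5.5, 3.8]
width: 0.239
finger_force: 20.4
t: 20.57
ee_pos: [0.5039, -0.1135, 0.2127]
tool_rot: [180.0, -0.0, -176.0]
force: [-0.1, 0.1, -0.2]
width: 0.703
finger_force: 0.0
t: 21.23
ee_pos: [0.3834, -0.1221, 0.3731]
tool_rot: [180.0, 0.0, -176.0]
force: [-0.4, -1.3, -0.1]
width: 0.703
finger_force: 0.0
t: 21.48
ee_pos: [0.385, -0.1221, 0.3735]
tool_rot: [-180.0, 0.1, -176.0]
force: [-0.6, 0.4, 0.2]
width: 0.704
finger_force: 0.0
(348, 783, 3) folded ball/open ball scene [238.70715544 162.42648049] [264.63181486 231.21760255]
```

View pics/fin.png

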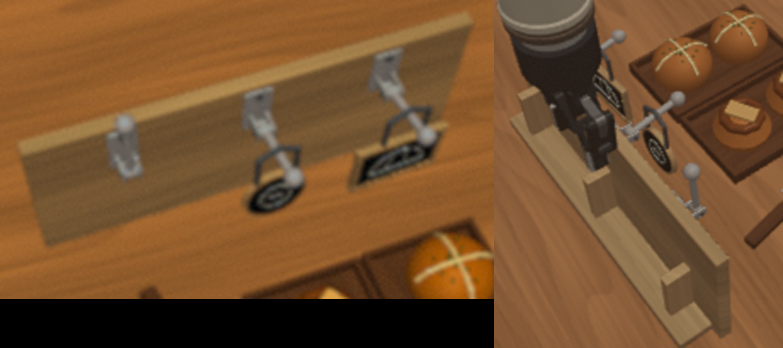

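Scene view: emptied peg upright against the board with its ball at (238.5,163), predicted folded position (238.7,162.4). The rectangular sign hangs square on the free peg. One numeric check with the saved images.

Run:
```python
from h import *
def ball(fn,u,v):
    g=cv2.imread(fn)[int(v)-9:int(v)+10,int(u)-9:int(u)+10]; h=cv2.cvtColor(g,cv2.COLOR_BGR2HSV)
    m=((h[:,:,1]<60)&(h[:,:,2]>90)).astype(np.uint8)
    ys,xs=np.nonzero(m); t=ys.min(); k=ys<=t+8; return xs[k].mean()+int(u)-9,t+int(v)-9,m[:,:].sum()
p=ball('pics/raw_s9.png',238.7,162.4); q=ball('pics/raw_d9.png',264.6,231.2); print(p,q)
for dv in(3.5,4.5):
    P,e=tri(ray("scene",p[0],p[1]+dv),ray("side",q[0],q[1]+dv+.5)); d=P-HS; print("out",d@bx,"y",d@by,"z",P[2],e)
print(ctrl.observe()["force"])
```

```text
(np.float64(238.66666666666666), np.int64(160), np.uint64(99)) (np.float64(265.82089552238807), np.int64(226), np.uint64(78))
out 0.023440891135931723 y -0.0005703451603456351 z 0.233303851426375 0.0015468668693587031
out 0.02340064477290964 y -0.000641016946177595 z 0.22965075531052231 0.002056227978960455
[ 0.8833216  -0.84432831  0.69885951]
```

The emptied peg's ball is 23 mm out from the board, about 0.04 rad and well under the limit, and the gripper is clear. Handing in.

```bash
python3 -c "
from bench import ctrl
print(ctrl.finish_job())"
```

```text
the job is handed in; nothing more can be done
None
```

The job is handed in (no verdict came back): the free hook is fully down, the rectangular sign hangs square on it, and the emptied hook is folded up to about 0.04 rad, with the round sign, bread and cake lifter never touched.

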